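# Emboss a bookplate: seat the die head on its press and hold it down on the stop

## Robot

A 6-joint arm with a two-finger parallel gripper is mounted at the origin on the work surface. World frame = base frame: x ahead of the robot, y to its left, z up, the work surface at z = 0. Lengths are in mm, angles in rad, forces in N, time in s.
With the tool pointing down it reaches from about 325 to 875 mm from the base axis. Payload 4.4 kg.
Tool frame: the origin (TCP) lies on the mounting face of the last link; the fingertips stand 173 mm ahead of it and the grasp point (between the pads) lies 155 mm ahead of it; z points along the fingers, y is the line along which they close (so a half turn about z gives the same grasp; the last joint's range is limited). The gripper opens to 85 mm and grips with 20 to 120 N. Pads are 22 mm wide; open, the fingers measure 114 mm over their backs; the gripper's body (76 mm by 85 mm) begins 54 mm behind the grasp point. The pads swing forward as they close: fully open they stand 13 mm farther back than shut.
Start: joints at [-1.462, 0.207, 1.542, -0, 1.393, -0.15], TCP at [147.698, -555.711, 404.682] pointing down, gripper open.
Joint ranges: [-2.73, 2.73], [-0.86, 2.22], [0.23, 2.46], [-1.11, 4.25], [0.08, 2.63], [-2.82, 2.82]. Speed limits (rad/s): [2.79, 2.79, 3.14, 3.14, 3.14, 3.14].

## Interface

Orientations are given as a unit quaternion [w, x, y, z].
In Python, from plant import ctrl, cams, job gives the robot as it stands.
- The arm moves only by the tool play_rows, never from a script. Its argument "deltas" is text: rows parted by semicolons, each of 5 numbers parted by spaces: the shift along the tool's x, y, z normalised to -1 to 1, where 1 is 0.15 m, then the turn about the tool's z normalised to -1 to 1, where 1 is pi/2 rad, then the opening, from 0 (shut) to 1 (fully open). A call has 1 to 10 rows; each row shifts and turns the commanded pose from where the row before left it, along the tool's axes as they then stand; what a row does not reach is not made up. A row lasts 1/12 s, in which the tool goes at most 41.7 mm and 7.16 degrees, less where a joint would pass 70% of its speed; a pose out of reach is approached as far as the arm can. A call with a number of a shift or a turn outside -1 to 1 is refused whole. A call with a gripper value outside its range is refused whole. The fingers move at their own pace and stop on an object; the grip force is fixed at half the most. Time passes only in rows, so rows that do not move let the fingers close. It gives the time, the measured TCP pose, the force, the opening and the grip force at its end, in the units of the state.
- ctrl.state(): the state, without advancing time (a new reading comes with each control period).
- cams.camera(name): name is "scene" or "top" or "wrist"; returns a dict with "img" (400x640x3 uint8, red, green, blue), "z_map" (400x640 float32, mm along the optical axis (not along the pixel's ray), 0 where there is no reading), "intrinsics" (3x3 intrinsics, pixels), "D" ([k1, k2, p1, p2, k3] as OpenCV has them; the pictures are not rectified), "extrinsics" (4x4, takes a point from camera to world coordinates). Camera axes: x right, y down, z forward; pixel columns grow to the right and rows downward; lengths in mm; the calibration is good to about 2 mm. A picture is of the moment at which its call begins.
- job.finish_job(): hands the job in; it is judged then, once.
The state is a dict: "time_s": time; "joint_pos": joint angles; "qd": joint speeds; "joint_efforts": joint torques, N m; "eef_pos": TCP position; "tcp_rot": TCP orientation; "ft_force": force on the tool from outside, world axes, zero at the start; "ft_torque": the same for the moment, N m; "grip_width": finger opening in mm; "finger_force": force on a finger pad.
Only numpy, scipy, OpenCV 4.12 (cv2) and the standard library are available. Lean on these libraries where they do the work, as an engineer would, in place of code of your own. Each camera call takes 0.05 s, during which the arm holds its last target. There are 200 camera calls.

## Task

Pick up the die head by its dark wooden grip, fit it over the two guide pegs of the green embossing press, then press it straight down against the sprung anvil until its shoe sits flat on both brass collars, and keep it firmly pressed there without leaning on it heavily: you finish still holding it down, not letting go. Leave everything else on the table where it is.

Things in the scene. Friction and masses are not known exactly. Their poses are not given: they have to be found in the camera images.
- head: loose die head, about 0.42 kg: aluminium shoe 60 (x) x 124 (y) x 18 (z) mm with a dark wooden grip block on top, 26 (x) x 50 (y) x 45 mm tall; 63 mm in all. Origin: centre of its flat underside, z up. Two 15 mm through holes at y = +45 and -45 mm, x = 0. Fits either way round. Starts standing flat on the table, grip up; pinch the grip across its 26 mm (along x)
- head_grip (a point): point on the die head's axis inside the wooden grip block, 45 mm above the underside (27 mm above the top of the shoe, 18 mm below the top of the grip), a good height to grasp
- press: embossing press, fixed: green bed 100 (x) x 160 (y) x 18 (z) mm. Origin: centre of its underside, on the table; z up. Two upright steel guide pegs, 12 mm diameter, at y = +45 and -45 mm, x = 0: full width up to 68 mm above the table, then tapered to a 5 mm tip at 82 mm; the shoe passes over the tips while its underside is above 82 mm
- collars: the two brass collars around the feet of the guide pegs, 26 mm in diameter, fixed on the press: the hard stop. Their tops are 40 mm above the table, where the shoe's underside must come to rest; press on them (beyond the spring) with a few newtons, not more than 40 N. Same origin and axes as the press
- anvil_seat (a point): fixed point of the press: centre of the anvil's top when the anvil is fully up, 54 mm above the table
- anvil_top (a point): centre of the top of the sprung anvil, a steel plunger of 34 mm diameter with a paper bookplate on top, midway between the pegs; moves down with the anvil
- anvil (a joint): how far the sprung anvil is pushed down, in m: 0 fully up, 0.014 when the shoe sits on the collars (it could go to 0.017). The spring pushes up with about 6 N at 0 and 11 N at 0.014 (350 N/m), more than the weight of the head, so the head rises again by itself if it is let go
- book_low: bystander: red hardcover book, 160 x 230 x 34 mm, lying flat; origin at centre of underside
- book_top: bystander: blue hardcover book, 140 x 210 x 26 mm, lying on the red one; origin at centre of underside
- mug: bystander: white mug, 80 mm wide with handle at its +y, 92 mm tall; origin at centre of underside
- paperweight: bystander: round brass paperweight, 54 mm wide, 26 mm tall, standing between the press and the die head; origin at centre of underside
- tape_dispenser: bystander: black tape dispenser, 150 x 55 x 82 mm; origin at centre of underside
- pen_pot: bystander: blue pot, 72 mm wide, with pens up to 136 mm tall; origin at centre of underside
- figurine: bystander: green toy monster, about 56 mm wide, 92 mm tall; origin at centre of underside
Mind the look-alikes: they are no part of the job. What is shaped like the head but pink or purple is not meant. Leave any red look-alike of the press alone.

How it is judged (in metres and radians):
On the way, in this order (a step that is already met when the one before it is completed fails the run):
1. the die head is lifted clear of the table, underside above 50 mm, still off the press (height (world z) of head above 0.05 m and horizontal distance between head and press above 0.08 m), for 0.1 s.
2. the die head is threaded on both pegs: centred within 5 mm, lined up within 0.08 rad, underside below 66 mm (horizontal distance between head and press below 0.005 m and angle between the y axis of head and the y axis of press, either way round below 0.08 rad and z of head in the frame of press below 0.066 m), for 0.1 s.
At the end, for the whole second after the job is handed in: robot still holds the head down: on both pegs (within 5 mm, 0.08 rad; level within 0.035 rad), underside 37 to 41.5 mm above the table (collars at 40), anvil down over 12.5 mm, 1.5 to 40 N between shoe and collars, at rest, robot on the head with over 3 N (horizontal distance between head and press below 0.005 m and angle between the y axis of head and the y axis of press, either way round below 0.08 rad and z of head in the frame of press between 0.037 and 0.0415 m and angle between head's own z axis and vertical below 0.035 rad and value of joint anvil above 0.0125 m and contact force between head and collars between 1.5 and 40 N and linear speed of head below 0.02 m/s and contact force between any of the fingers, the arm and head above 3 N); the arm keeps its last pose, push and grip.
It fails at once if a bystander is moved by more than 30 mm (distance of any of book_low, book_top, mug, paperweight, tape_dispenser, pen_pot, figurine from where it was at the start of the episode above 0.03 m).
It fails at once if the die head is driven into the collars with more than 80 N (contact force between head and collars above 80 N).
It also fails if it takes over 48 s, if anything falls off the work surface, if the arm or the gripper's body presses on something with over 40 N, if the wrist force passes 120 N, or if a joint passes its speed limit or range.

## Working session

There is one attempt and no reset: what is moved stays moved. The work goes in short steps, Python scripts to look and compute and a tool call to move; the robot and the scene stay as the last step left them, time stands still between calls to the robot, and variables do not carry over. Pictures are saved under pics/ and viewed, at most 10 in all, crops included, and the job is handed in when it is done.

Besides the shell and the picture viewer there is one more tool, called after "Call:" by a JSON object that holds its "api" and its "payload". play_rows: Moves the arm, as the interface text tells. Its arguments: {"type":"object","properties":{"deltas":{"type":"string"}},"required":["deltas"]}

```bash
mkdir -p pics; cat > h.py <<'E'
import numpy as np, cv2
from plant import ctrl, cams, job
def grab(n):
    c=cams.camera(n); np.savez(f'/tmp/{n}.npz',**c); return c
def save(img,f): cv2.imwrite('pics/'+f,cv2.cvtColor(img,cv2.COLOR_RGB2BGR))
def ray(c,uv):
    uv=np.asarray(uv,float).reshape(-1,1,2)
    p=cv2.undistortPoints(uv,c['intrinsics'],c['D'])[:,0]
    d=np.c_[p,np.ones(len(p))]; E=c['extrinsics']
    return E[:3,3], d@E[:3,:3].T
def onplane(c,uv,z):
    o,d=ray(c,uv); return o+d*((z-o[2])/d[:,2])[:,None]
def cloud(c,mask):
    v,u=np.nonzero(mask&(c['z_map']>0)); o,d=ray(c,np.c_[u,v])
    return o+d*c['z_map'][v,u][:,None]
E
python3 - <<'E'
from h import *
s=ctrl.state(); print(s)
for n in('top','scene'):
    c=grab(n); save(c['img'],n+'1.png'); print(n,c['extrinsics'].round(3).tolist(),c['intrinsics'].tolist())
E
```

```text
{'time_s': 0.0, 'joint_pos': array([-1.46149217e+00,  2.07479279e-01,  1.54299992e+00,  2.75560102e-05,
        1.39345247e+00, -1.50549180e-01]), 'qd': array([ 0.00020807,  0.00014319, -0.00074589,  0.00035896, -0.00047756,
        0.00018447]), 'joint_efforts': array([ 4.50774796e-04, -3.83033717e+01, -2.91594958e+01, -1.92986554e-04,
        1.07561401e-02, -1.17634137e-06]), 'eef_pos': array([ 147.66514093, -555.33883856,  403.46980893]), 'tcp_rot': array([-1.16898099e-03,  9.91571036e-01,  1.29558913e-01,  3.76726837e-05]), 'ft_force': array([-0.14077842,  0.54570487, -0.8927838 ]), 'ft_torque': array([ 0.03325087, -0.03366834, -0.0185898 ]), 'finger_force': 0.0, 'grip_width': 85.36089181027258}
top [[-0.003, -0.994, 0.107, 428.725], [-1.0, 0.003, 0.0, 25.438], [-0.0, -0.107, -0.994, 1122.26], [0.0, 0.0, 0.0, 1.0]] [[400.93354220273835, 0.0, 318.5956361625076], [0.0, 400.93354220273835, 199.2687289820545], [0.0, 0.0, 1.0]]
scene [[-0.884, 0.303, -0.356, 916.152], [0.467, 0.591, -0.658, 690.483], [0.011, -0.748, -0.664, 772.711], [0.0, 0.0, 0.0, 1.0]] [[397.29700535146577, 0.0, 321.46149576869897], [0.0, 397.29700535146577, 199.85360919343367], [0.0, 0.0, 1.0]]
```

View pics/top1.png

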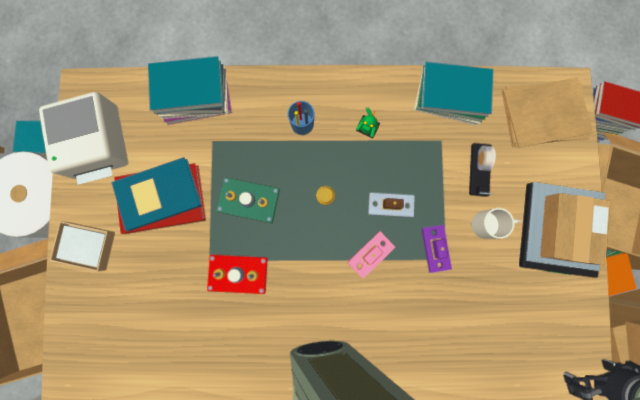

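View pics/scene1.png

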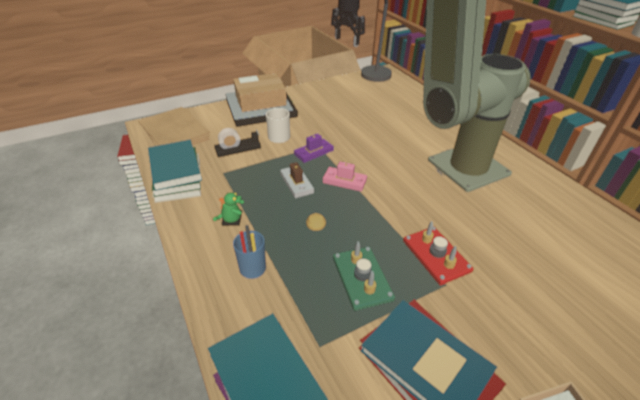

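Top view: there are three head-shaped objects. The aluminium one with the dark wooden grip is at (391,204), a pink one at (372,254) and a purple one at (437,248). The aluminium/dark-wood one fits the description. There are two presses, green at (248,200) and red at (237,274), and the green one is meant. The brass paperweight is at (325,195), between head and press. The scene view agrees: head (297,180), green press (363,275). I'll measure both and confirm in a crop.

```bash
python3 - <<'E'
from h import *
c=dict(np.load('/tmp/top.npz')); im=c['img']; hsv=cv2.cvtColor(im,cv2.COLOR_RGB2HSV)
H,S,V=[hsv[...,i].astype(int) for i in range(3)]
def roi(m,x0,y0,x1,y1):
    o=np.zeros_like(m); o[y0:y1,x0:x1]=m[y0:y1,x0:x1]; return o
def rect(name,m,z):
    m=cv2.morphologyEx(m.astype(np.uint8),cv2.MORPH_OPEN,np.ones((2,2)))
    cs,_=cv2.findContours(m,cv2.RETR_EXTERNAL,cv2.CHAIN_APPROX_NONE)
    k=max(cs,key=cv2.contourArea).reshape(-1,2)
    w=onplane(c,k,z)[:,:2].astype(np.float32)
    r=cv2.minAreaRect(w); print(name,k.min(0),k.max(0),[np.round(x,2) for x in r]); return r
bed=roi((H>60)&(H<90)&(S>110)&(V>60),210,170,290,235)
rect('bed',bed,18)
shoe=roi((S<60)&(V>130),355,180,425,225)
shoe2=roi((V>130)&(S<60)|(H<25)&(S>80),355,180,425,225)
rect('shoe',shoe2,18)
rect('grip',roi((H<25)&(S>80)&(V<150),355,180,425,225),63)
# collars/pegs: yellow
y=roi((H>12)&(H<32)&(S>100),215,170,285,230)
n,l,st,ct=cv2.connectedComponentsWithStats(y.astype(np.uint8))
for i in range(1,n):
    if st[i,4]>15: print('collar',ct[i],st[i],onplane(c,ct[i],40))
# depth checks
P=cloud(c,bed>0); print('bed z',np.median(P[:,2]),P[:,:2].mean(0)); P=cloud(c,shoe); print('shoe z',np.median(P[:,2]))
a=cv2.resize(im[150:290,205:285],None,fx=5,fy=4,interpolation=2)
a=cv2.resize(im[170:230,210:290],(400,300),interpolation=2); b=cv2.resize(im[170:230,350:430],(400,300),interpolation=2)
save(np.hstack([a,b]),'crop1.png')
E
```

```text
bed [219 180] [278 221] [array([545.09, 219.57]), array([157.3 ,  96.83]), np.float64(78.1)]
shoe [369 193] [415 217] [array([ 531.11, -177.96]), array([127.4 ,  62.33]), np.float64(86.44)]
grip [384 200] [403 210] [array([ 527.43, -173.67]), array([50.74, 26.75]), np.float64(88.86)]
collar [231.27118644 195.79661017] [226 191  10  10  59] [[555.66928737 263.36955519  40.        ]]
collar [263.12727273 202.49090909] [258 198  10   9  55] [[537.13038019 176.1046963   40.        ]]
bed z 18.608413519991018 [546.6853004  220.59185389]
shoe z 17.55272559009768
```

View pics/crop1.png

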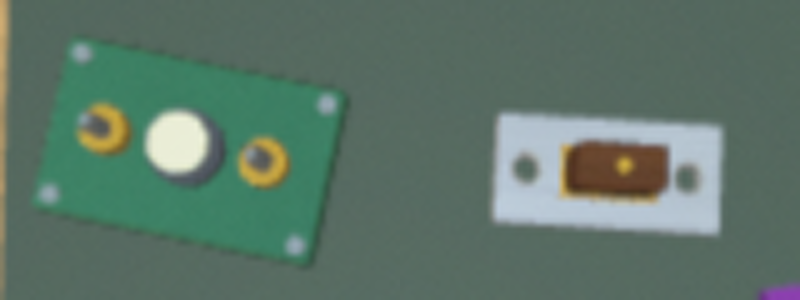

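The crop shows the green press with brass collars and the silver shoe with the dark grip, so both are the right ones. By rectangle fit the head is near (529,-176) with yaw about -3°, and the press is near (546,220) with yaw about -12°. I'll work out the approach rows next.

```bash
cat >> h.py <<'E'
from scipy.spatial.transform import Rotation as R
def plan(p0,q0,p1,yaw,n,show=True):
    """rows from p0,q0(wxyz) to p1 with tool-x at world angle yaw(deg), straight, in n steps"""
    Rm=R.from_quat(np.r_[q0[1:],q0[0]]).as_matrix(); th=np.degrees(np.arctan2(Rm[1,0],Rm[0,0]))
    d=(np.array(p1)-p0)/n; t=-(yaw-th)/n
    for i in range(n):
        a=np.radians(th-t*i); x=np.array([np.cos(a),np.sin(a),0]); y=np.array([np.sin(a),-np.cos(a),0])
        v=np.array([d@x,d@y,-d[2]])/150; print('%.3f %.3f %.3f %.4f'%(*v,t/90))
    print('yaw now',th,'step mm',np.linalg.norm(d),'deg',t)
E
python3 - <<'E'
from h import *
s=ctrl.state(); plan(s['eef_pos'],s['tcp_rot'],[529.5,-176,335],86.4,15)
E
```

```text
0.207 -0.119 0.031 -0.0530
0.217 -0.102 0.031 -0.0530
0.224 -0.083 0.031 -0.0530
0.230 -0.064 0.031 -0.0530
0.235 -0.045 0.031 -0.0530
0.238 -0.025 0.031 -0.0530
0.239 -0.006 0.031 -0.0530
0.239 0.014 0.031 -0.0530
0.237 0.034 0.031 -0.0530
0.233 0.054 0.031 -0.0530
0.228 0.073 0.031 -0.0530
0.221 0.092 0.031 -0.0530
0.213 0.110 0.031 -0.0530
0.203 0.127 0.031 -0.0530
0.192 0.143 0.031 -0.0530
yaw now 14.885631024521336 step mm 36.17502921747614 deg -4.767624598365245
```

Call:
{"api": "play_rows", "payload": {"deltas": "0.207 -0.119 0.031 -0.053 0.65; 0.217 -0.102 0.031 -0.053 0.65; 0.224 -0.083 0.031 -0.053 0.65; 0.23 -0.064 0.031 -0.053 0.65; 0.235 -0.045 0.031 -0.053 0.65; 0.238 -0.025 0.031 -0.053 0.65; 0.239 -0.006 0.031 -0.053 0.65; 0.239 0.014 0.031 -0.053 0.65; 0.237 0.034 0.031 -0.053 0.65; 0.233 0.054 0.031 -0.053 0.65"}}

```text
time_s: 0.93
eef_pos: [403.0, -301.1, 357.6]
tcp_rot: [-0.0, 0.853, 0.521, -0.0]
ft_force: [0.3, -0.3, 0.2]
grip_width: 55.2
finger_force: 0.0
```

Call:
{"api": "play_rows", "payload": {"deltas": "0.228 0.073 0.031 -0.053 0.65; 0.221 0.092 0.031 -0.053 0.65; 0.213 0.11 0.031 -0.053 0.65; 0.203 0.127 0.031 -0.053 0.65; 0.192 0.143 0.031 -0.053 0.65; 0 0 0 0 0.65; 0 0 0 0 0.65; 0 0 0 0 0.65"}}

```text
time_s: 1.6
eef_pos: [529.3, -176.0, 334.4]
tcp_rot: [-0.001, 0.729, 0.685, -0.0]
ft_force: [-0.5, -0.3, -0.2]
grip_width: 55.5
finger_force: 0.0
```

```bash
python3 - <<'E'
from h import *
s=ctrl.state(); print(s['time_s'],s['eef_pos'],s['tcp_rot'],s['joint_pos'],s['grip_width'])
c=grab('wrist'); save(c['img'],'wrist1.png'); print(c['extrinsics'].round(3).tolist())
E
```

```text
1.6 [ 529.2558364  -176.04350911  334.38908144] [-5.32649863e-04  7.28686757e-01  6.84846754e-01 -4.99677440e-04] [-4.76127748e-01  2.38283982e-01  1.65560581e+00 -6.18241987e-04
  1.24904067e+00 -4.13922769e-01] 55.54946808688553
[[0.998, -0.059, -0.019, 533.778], [-0.062, -0.955, -0.291, -101.49], [-0.001, 0.291, -0.957, 302.829], [0.0, 0.0, 0.0, 1.0]]
```

View pics/wrist1.png

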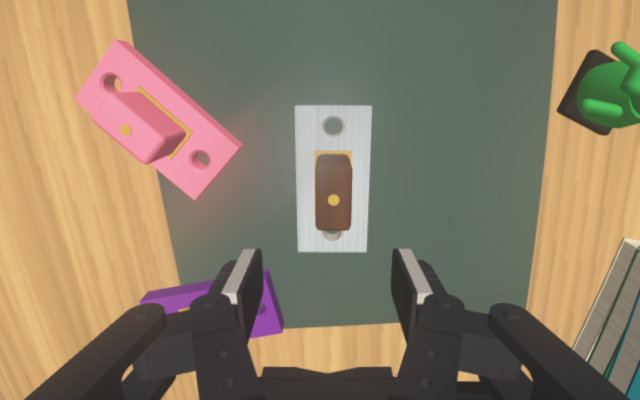

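The wrist view shows the head upright between the fingers. The shoe spans (295,106) to (371,252), the grip is at (333,190), and the pink and purple look-alikes stay clear of the fingers.

```bash
python3 - <<'E'
from h import *
c=dict(np.load('/tmp/wrist.npz')); im=c['img']; hsv=cv2.cvtColor(im,cv2.COLOR_RGB2HSV)
H,S,V=[hsv[...,i].astype(int) for i in range(3)]
def rect(name,m,z):
    m=cv2.morphologyEx(m.astype(np.uint8),cv2.MORPH_OPEN,np.ones((3,3)))
    cs,_=cv2.findContours(m,cv2.RETR_EXTERNAL,cv2.CHAIN_APPROX_NONE)
    k=max(cs,key=cv2.contourArea).reshape(-1,2)
    r=cv2.minAreaRect(onplane(c,k,z)[:,:2].astype(np.float32)); print(name,k.min(0),k.max(0),[np.round(x,2) for x in r])
b=np.zeros(S.shape,bool); b[90:265,280:385]=1
rect('shoe',b&((S<40)&(V>120)|(H<28)&(S>70)),18)
g=b&(H<20)&(S>80)&(V<160); rect('grip',g,63)
P=cloud(c,g); T=P[P[:,2]>60]; print('grip top z',T[:,2].mean(),'ctr',(T.min(0)+T.max(0))/2,np.ptp(T,axis=0))
p=onplane(c,[[333,126]],18); print('hole',p, 'shoe z',np.median(cloud(c,b&(S<40)&(V>120))[:,2]))
print(onplane(c,[[333.5,200]],63))
E
```

```text
shoe [280  90] [372 252] [array([ 527.47, -171.08]), array([135.94,  74.22]), np.float64(86.15)]
grip [316 164] [350 229] [array([ 533.31, -175.6 ]), array([47.48, 24.01]), np.float64(86.48)]
grip top z 62.083621555535494 ctr [ 533.30148913 -177.03700436   62.0757719 ] [25.87455525 47.1006487   4.14978844]
hole [[ 536.51435892 -131.05664334   18.        ]] shoe z 16.818253710990717
[[ 533.52546406 -177.52467405   63.        ]]
```

Call:
{"api": "play_rows", "payload": {"deltas": "-0.003 0.018 0.179 0 0.65; 0 0 0.2 0 0.65; 0 0 0.2 0 0.65; 0 0 0.18 0 0.65; 0 0 0.1 0 0.65; 0 0 0.037 0 0.65; 0 0 0 0 0.65; 0 0 0 0 0.65"}}

```text
time_s: 2.32
eef_pos: [532.2, -177.9, 201.4]
tcp_rot: [0.001, 0.729, 0.684, 0.0]
ft_force: [-0.4, 0.3, -0.5]
grip_width: 55.5
finger_force: 0.0
```

Call:
{"api": "play_rows", "payload": {"deltas": "0 0 0 0 0; 0 0 0 0 0; 0 0 0 0 0; 0 0 0 0 0; 0 0 0 0 0; 0 0 0 0 0; 0 0 0 0 0; 0 0 0 0 0"}}

```text
time_s: 2.98
eef_pos: [533.2, -177.3, 202.5]
tcp_rot: [0.002, 0.729, 0.685, 0.0]
ft_force: [-0.1, -0.9, 6.1]
grip_width: 25.1
finger_force: 61.6
```

Call:
{"api": "play_rows", "payload": {"deltas": "0 0 -0.05 0 0; 0 0 -0.1 0 0; 0 0 -0.17 0 0; 0 0 -0.2 0 0; 0 0 -0.2 0 0; 0 0 -0.2 0 0; 0 0 -0.2 0 0; 0 0 -0.15 0 0; 0 0 -0.05 0 0; 0 0 0 0 0"}}

```text
time_s: 3.82
eef_pos: [532.4, -176.7, 400.5]
tcp_rot: [0.002, 0.729, 0.685, 0.001]
ft_force: [-0.2, -0.2, -4.4]
grip_width: 25.5
finger_force: 60.4
```

```bash
python3 - <<'E'
from h import *
s=ctrl.state(); print(s['eef_pos'],s['grip_width'],s['ft_force']); plan(s['eef_pos'],s['tcp_rot'],[420,215,400],78,14)
E
```

```text
[ 532.44460043 -176.74457885  400.49718321] 25.47115347418683 [-0.18900055 -0.20790445 -4.44557626]
0.183 -0.065 0.000 0.0067
0.182 -0.067 0.000 0.0067
0.181 -0.069 0.000 0.0067
0.181 -0.071 0.000 0.0067
0.180 -0.073 0.000 0.0067
0.179 -0.075 0.000 0.0067
0.178 -0.076 0.000 0.0067
0.178 -0.078 0.000 0.0067
0.177 -0.080 0.000 0.0067
0.176 -0.082 0.000 0.0067
0.175 -0.084 0.000 0.0067
0.174 -0.086 0.000 0.0067
0.173 -0.088 0.000 0.0067
0.172 -0.089 0.000 0.0067
yaw now 86.44891948215285 step mm 29.111664891343132 deg 0.6034942487252033
```

Lifted and held (4.4 N of weight). Next I move beside the press.

Call:
{"api": "play_rows", "payload": {"deltas": "0.1 -0.035 0 0.0067 0; 0.182 -0.067 0 0.0067 0; 0.181 -0.069 0 0.0067 0; 0.181 -0.071 0 0.0067 0; 0.18 -0.073 0 0.0067 0; 0.179 -0.075 0 0.0067 0; 0.178 -0.076 0 0.0067 0; 0.178 -0.078 0 0.0067 0; 0.177 -0.08 0 0.0067 0; 0.176 -0.082 0 0.0067 0"}}

```text
time_s: 4.65
eef_pos: [453.8, 91.6, 395.2]
tcp_rot: [-0.002, 0.764, 0.645, -0.002]
ft_force: [0.3, 0.5, -3.9]
grip_width: 25.3
finger_force: 60.2
```

Call:
{"api": "play_rows", "payload": {"deltas": "0.175 -0.084 0 0.0067 0; 0.174 -0.086 0 0.0067 0; 0.173 -0.088 0 0.0067 0; 0.172 -0.089 0 0.0067 0; 0.083 -0.033 0 0 0; 0 0 0 0 0; 0 0 0 0 0; 0 0 0 0 0; 0 0 0 0 0"}}

```text
time_s: 5.4
eef_pos: [421.1, 214.5, 397.3]
tcp_rot: [-0.0, 0.778, 0.629, -0.001]
ft_force: [-0.9, -0.5, -4.2]
grip_width: 25.5
finger_force: 60.1
```

```bash
python3 - <<'E'
from h import *
s=ctrl.state(); print(s['time_s'],s['eef_pos'],s['tcp_rot'],s['grip_width'])
c=grab('wrist'); save(c['img'],'wrist2.png'); 
E
```

```text
5.4 [421.06370674 214.5250373  397.34168292] [-2.44434758e-04  7.77564003e-01  6.28802640e-01 -1.18354381e-03] 25.52680955365751
```

View pics/wrist2.png

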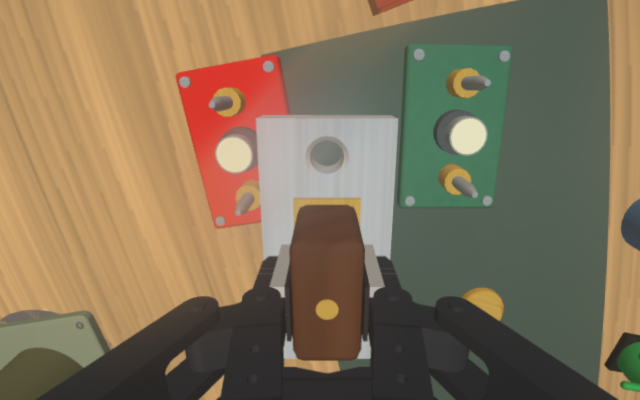

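The wrist view shows the green press fully clear to the right: bed screws at (419,54), (505,56), (410,201) and (488,201), peg tips near (488,83) and (474,194). The held head's front hole is at (327,153). I'll measure both in this one view.

```bash
python3 - <<'E'
from h import *
c=dict(np.load('/tmp/wrist.npz')); im=c['img']; hsv=cv2.cvtColor(im,cv2.COLOR_RGB2HSV)
H,S,V=[hsv[...,i].astype(int) for i in range(3)]
b=np.zeros(S.shape,bool); b[35:215,398:520]=1
def comps(m,lo,hi):
    n,l,st,ct=cv2.connectedComponentsWithStats(m.astype(np.uint8)); return [ (ct[i],st[i]) for i in range(1,n) if lo<st[i,4]<hi]
g=(S<70)&(V>100)&b
sc=[k for k in comps(g,30,200)]
W=[]
for ct,st in sc: 
    w=onplane(c,ct,18)[0]; print('grey',ct.round(1),st,w.round(1))
top=b&(S<70)&(V>190)
for ct,st in comps(top,300,3000): print('anvil top',ct,st[4],onplane(c,ct,54))
m=b&(H>12)&(H<30)&(S>110)
for ct,st in comps(m,40,2000): print('collar',ct,st,onplane(c,ct,40).round(1))
bed=(b&(H>60)&(H<90)&(S>110)).astype(np.uint8)
k=max(cv2.findContours(bed,0,1)[0],key=cv2.contourArea).reshape(-1,2)
print('bed',cv2.minAreaRect(onplane(c,k,18)[:,:2].astype(np.float32)))
# held shoe
sm=np.zeros(S.shape,bool); sm[110:200,250:400]=1
sh=sm&(S<45)&(V>130); P=cloud(c,sh); print('shoe z',np.percentile(P[:,2],[10,50,90]))
zt=float(np.median(P[:,2]))
for zz in (zt,213.3):
    k=max(cv2.findContours(sh.astype(np.uint8),0,1)[0],key=cv2.contourArea).reshape(-1,2)
    w=onplane(c,k,zz); print(zz,'shoe contour rect',cv2.minAreaRect(w[:,:2].astype(np.float32)))
    print('corners',onplane(c,[[257,117],[397,117]],zz).round(1).tolist())
hole=cv2.HoughCircles(cv2.cvtColor(im,cv2.COLOR_RGB2GRAY)[120:190,290:365],cv2.HOUGH_GRADIENT,1,30,param1=80,param2=12,minRadius=15,maxRadius=26)
print('hole',hole+[[[290,120,0]]] if hole is not None else None)
a=cv2.resize(im[30:220,390:520],(520,560)[::1],interpolation=2); save(a,'pressbig.png')
E
```

```text
grey [418.4  54.1] [412  48  13  13 130] [524.  298.9  18. ]
grey [504.2  55.8] [498  50  14  12 128] [602.9 282.2  18. ]
grey [478.8  79.4] [462  75  29  12 172] [576.8 265.6  18. ]
grey [409.1 200.4] [404 195  11  12 103] [494.8 161.6  18. ]
grey [486.8 200.2] [481 195  13  11 105] [573.8 144.9  18. ]
anvil top [468.15282051 135.81641026] 975 [[548.19595683 222.37903319  54.        ]]
collar [460.1405694   82.68683274] [447  68  32  30 562] [[551.2 267.4  40. ]]
collar [451.87671233 177.14285714] [439 164  32  31 511] [[534.  183.8  40. ]]Traceback (most recent call last):
  File "<stdin>", line 17, in <module>
ValueError: max() iterable argument is empty
```

```bash
python3 - <<'E'
from h import *
c=dict(np.load('/tmp/wrist.npz')); im=c['img']; hsv=cv2.cvtColor(im,cv2.COLOR_RGB2HSV)
H,S,V=[hsv[...,i].astype(int) for i in range(3)]
s=ctrl.state(); t=s['eef_pos']; print(t)
print('shoe hsv',hsv[130,290],hsv[180,375],'bg',hsv[110,330],hsv[130,240])
P=c['z_map']; print('depth',P[180,275],P[130,290],P[180,380])
zt=cloud(c,(np.indices(S.shape)[0]==130)&(abs(np.indices(S.shape)[1]-290)<3))[:,2]; zt=np.median(zt); print('shoe top z',zt)
E=cv2.Canny(im,60,150)
L=[np.nonzero(E[r,245:275])[0]+245 for r in (125,160,190)]; Rr=[np.nonzero(E[r,385:410])[0]+385 for r in (125,160,190)]; print(L,Rr,[np.nonzero(E[105:130,q])[0]+105 for q in (280,330,380)])
h=cv2.HoughCircles(cv2.cvtColor(im,cv2.COLOR_RGB2GRAY)[120:190,290:365],cv2.HOUGH_GRADIENT,1,30,param1=80,param2=12,minRadius=15,maxRadius=26)
if h is not None:
    q=h[0,0]+[290,120,0]; w=onplane(c,q[:2],zt)[0]; print('hole',q,w)
    a=np.radians(78); print('head centre',w[:2]-45*np.array([np.cos(a),np.sin(a)]))
E
```

```text
[421.22916571 214.50258108 397.75190612]
shoe hsv [ 11  11 187] [ 80   4 183] bg [ 41  18 115] [  6  70 139]
depth 158.415 151.73912 158.98668
shoe top z 212.43683479280438
[array([256]), array([251, 257]), array([259])] [array([398]), array([396]), array([394])] [array([114]), array([115]), array([115])]
hole [326.5        154.5         18.20000076] [430.28905787 260.04161561 212.43683479]
head centre [420.93303178 216.02497357]
```

Call:
{"api": "play_rows", "payload": {"deltas": "0.036 0.136 0 0 0; 0.045 0.172 0 0 0; 0.045 0.172 0 0 0; 0.045 0.172 0 0 0; 0.045 0.174 0 0 0; 0 0 0.16 0 0; 0 0 0.2 0 0; 0 0 0.2 0 0; 0 0 0.08 0 0; 0 0 0 0 0"}}

```text
time_s: 6.28
eef_pos: [547.4, 220.0, 297.7]
tcp_rot: [-0.002, 0.778, 0.629, -0.005]
ft_force: [-1.5, -0.2, -4.3]
grip_width: 25.6
finger_force: 60.7
```

Call:
{"api": "play_rows", "payload": {"deltas": "0 0 0 0 0; 0 0 0 0 0; 0 0 0 0 0"}}

```text
time_s: 6.53
eef_pos: [550.3, 221.5, 305.4]
tcp_rot: [0.001, 0.777, 0.629, 0.002]
ft_force: [-0.3, -1.3, -3.4]
grip_width: 25.3
finger_force: 60.7
```

```bash
python3 - <<'E'
from h import *
s=[ctrl.state()]
c=grab('wrist'); d=grab('scene'); s=ctrl.state(); print(s['time_s'],s['eef_pos'],s['tcp_rot'],s['grip_width'])
a=cv2.resize(c['img'][0:200,160:480],(640,400),interpolation=2)
b=cv2.resize(d['img'][200:320,310:420],(367,400),interpolation=2)
save(cv2.resize(np.hstack([a,b]),(800,318)),'hover.png')
E
```

```text
6.6333 [549.87822247 221.53611264 304.94588418] [0.00093647 0.77715481 0.62930562 0.00198715] 25.26614710163296
```

View pics/hover.png

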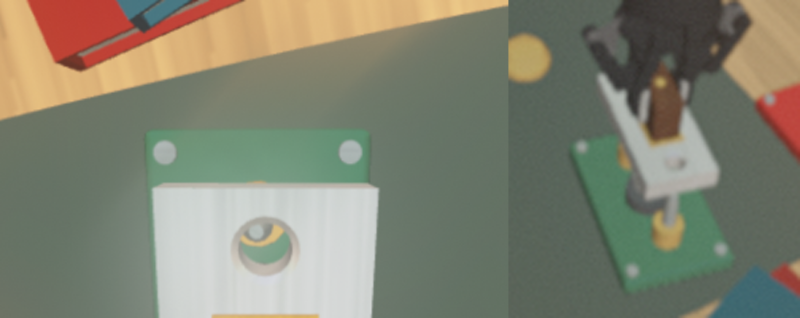

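The hover view shows the +y peg tip through the front hole, at wrist pixel (322,145) with the hole centre at (327,155). The two far bed screws are also visible. Next I compute the residual offset.

```bash
python3 - <<'E'
from h import *
c=dict(np.load('/tmp/wrist.npz')); im=c['img']; g=cv2.cvtColor(im,cv2.COLOR_RGB2GRAY); hsv=cv2.cvtColor(im,cv2.COLOR_RGB2HSV).astype(int)
t=np.array([549.9,221.5,305]); zt=t[2]-202.5+18
h=cv2.HoughCircles(g[125:190,290:365],cv2.HOUGH_GRADIENT,1,30,param1=80,param2=12,minRadius=15,maxRadius=26)[0,0]+[290,125,0]
w=onplane(c,h[:2],zt)[0]; print('hole',h,w)
m=(hsv[...,1]<70)&(hsv[...,2]>100); m[:85]=0;m[107:]=0
n,l,st,ct=cv2.connectedComponentsWithStats(m.astype(np.uint8))
S=[ct[i] for i in range(1,n) if 60<st[i,4]<500]; print(S); W=onplane(c,S,18); print(W)
a=np.radians(78); X=np.array([np.sin(a),-np.cos(a)]);Y=np.array([np.cos(a),np.sin(a)])
v=(W[0]-W[1])[:2]; print('screw dir',np.degrees(np.arctan2(v[1],v[0])),np.linalg.norm(v))
mid=W[:,:2].mean(0); print('press centre',mid-70.2*Y)
tip=onplane(c,[[321.7,144.8]],82)[0]; print('tip',tip)
d=tip[:2]-w[:2]; print('peg-hole along X,Y',d@X,d@Y)
d=mid+(45-70.2)*Y-w[:2]; print('by screws X,Y',d@X,d@Y)
E=c['extrinsics'];print('cam x',np.degrees(np.arctan2(E[1,0],E[0,0])),E[2,:3])
E
```

```text
hole [327.5        154.5         19.10000038] [561.2387268  267.32652814 120.5       ]
[array([379.63255814,  95.20930233])]
[[601.9438653  282.22347189  18.        ]]Traceback (most recent call last):
  File "<stdin>", line 10, in <module>
IndexError: index 1 is out of bounds for axis 0 with size 1
```

```bash
python3 - <<'E'
from h import *
c=dict(np.load('/tmp/wrist.npz')); im=c['img']; hsv=cv2.cvtColor(im,cv2.COLOR_RGB2HSV).astype(int)
w=onplane(c,[327,154.8],120.5)[0]
W=onplane(c,[[379.6,95.2],[263.2,95.5]],18)
a=np.radians(78); X=np.array([np.sin(a),-np.cos(a)]);Y=np.array([np.cos(a),np.sin(a)])
v=(W[0]-W[1])[:2]; mid=W[:,:2].mean(0)
print('screw dir',np.degrees(np.arctan2(v[1],v[0])),np.linalg.norm(v),'centre',mid-70.2*Y)
tip=onplane(c,[[321.7,144.8]],82)[0]
for n,p in (('tip',tip[:2]),('screws',mid+(45-70.2)*Y)): d=p-w[:2]; print(n,'X %.1f Y %.1f'%(d@X,d@Y))
a=im[134:176,306:348]; save(cv2.resize(a,(420,420),interpolation=2),'hole.png')
E
```

```text
screw dir -11.889284144191514 80.37262154622705 centre [548.00322162 221.84747448]
tip X -2.6 Y -1.5
screws X -3.3 Y -2.1
```

View pics/hole.png

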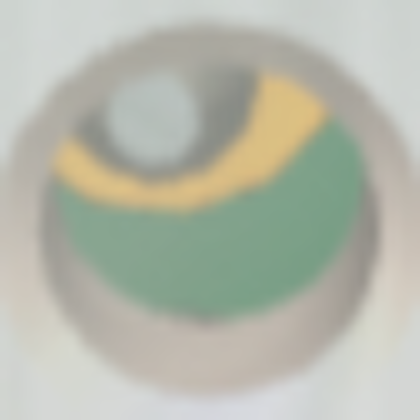

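Call:
{"api": "play_rows", "payload": {"deltas": "0 0 0 0 0; 0 0 0 0 0; 0 0 0 0 0; 0 0 0 0 0; 0 0 0 0 0; 0 0 0 0 0"}}

```text
time_s: 7.13
eef_pos: [549.0, 221.3, 302.5]
tcp_rot: [-0.0, 0.777, 0.629, -0.0]
ft_force: [-1.0, -0.0, -4.8]
grip_width: 25.4
finger_force: 60.7
```

```bash
cat > res.py <<'E'
from h import *
c=grab('wrist'); s=ctrl.state(); t=s['eef_pos']; print(t,s['tcp_rot'],s['ft_force'])
im=c['img']; hsv=cv2.cvtColor(im,cv2.COLOR_RGB2HSV).astype(int); g=cv2.cvtColor(im,cv2.COLOR_RGB2GRAY)
zt=t[2]-202.5+18
m=(hsv[...,1]<60)&(hsv[...,2]>110); m[110:]=0
n,l,st,ct=cv2.connectedComponentsWithStats(m.astype(np.uint8))
S=[ct[i] for i in range(1,n) if 60<st[i,4]<500 and st[i,2]<25 and st[i,3]<25 and ct[i][0]>200 and ct[i][0]<420]
h=cv2.HoughCircles(g[130:180,300:355],cv2.HOUGH_GRADIENT,1,30,param1=80,param2=10,minRadius=16,maxRadius=22)
h=h[0,0]+[300,130,0]; print('screws px',np.round(S,1).tolist(),'hole',h)
sub=np.zeros(m.shape,np.uint8); cv2.circle(sub,(327,154),15,1,-1)
k=(sub>0)&(hsv[...,1]<30)&(hsv[...,0]>60); k[160:]=0
n,l,st,ct=cv2.connectedComponentsWithStats(k.astype(np.uint8)); print('tip cands',[(ct[i].round(1),st[i,4]) for i in range(1,n) if st[i,4]>15])
a=np.radians(78); X=np.array([np.sin(a),-np.cos(a)]);Y=np.array([np.cos(a),np.sin(a)])
w=onplane(c,[327,154.6],zt)[0]; hc=w[:2]-45*Y; print('head',hc,'minus tcp X,Y',(hc-t[:2])@X,(hc-t[:2])@Y)
if len(S)==2:
    W=onplane(c,S,18); mid=W[:,:2].mean(0); d=mid-25.2*Y-w[:2]; print('by screws X %.1f Y %.1f'%(d@X,d@Y), mid-70.2*Y)
for i in range(1,n):
    if st[i,4]>15: d=onplane(c,ct[i],82)[0,:2]-w[:2]; print('tip X %.1f Y %.1f'%(d@X,d@Y))
E
python3 res.py
```

```text
[549.01060293 221.31752705 302.40994332] [-6.44469673e-05  7.77175156e-01  6.29284323e-01 -1.19984045e-04] [-0.47828222  0.31926425 -4.91333756]
screws px [[266.7, 94.0], [384.5, 93.5]] hole [328.5        155.5         19.20000076]
tip cands [(array([325.1, 144.6]), np.int32(60))]
head [549.3952735 222.99681  ] minus tcp X,Y 0.02712203280005173 1.722564099343026
by screws X -0.9 Y -1.4 [548.23366439 221.80346632]
tip X -1.0 Y -1.2
```

Call:
{"api": "play_rows", "payload": {"deltas": "-0.009 -0.006 0 0 0; 0 0 0.02 0 0; 0 0 0.02 0 0; 0 0 0.02 0 0; 0 0 0.01 0 0; 0 0 0 0 0; 0 0 0 0 0; 0 0 0 0 0; 0 0 0 0 0; 0 0 0 0 0"}}

```text
time_s: 8.02
eef_pos: [548.0, 220.2, 292.3]
tcp_rot: [0.0, 0.777, 0.629, 0.0]
ft_force: [-0.0, -0.4, -4.2]
grip_width: 25.3
finger_force: 60.8
```

```bash
python3 res.py
```

```text
[547.98861648 220.21927661 292.25437178] [1.02794229e-04 7.77163373e-01 6.29298846e-01 2.08579534e-04] [-0.16166168  0.24842386 -4.65402601]
screws px [[265.0, 92.4], [387.9, 92.0]] hole [326.5        154.5         19.10000038]
tip cands [(array([326.4, 145.2]), np.int32(66))]
head [548.50295503 221.91592367] minus tcp X,Y 0.150346265713526 1.7665082511905272
by screws X -0.3 Y -0.2 [548.19537377 221.74030665]
tip X -0.3 Y 0.0
```

Call:
{"api": "play_rows", "payload": {"deltas": "0 -0.002 0.02 0 0; 0 0 0.02 0 0; 0 0 0.02 0 0; 0 0 0.02 0 0; 0 0 0.02 0 0; 0 0 0.02 0 0; 0 0 0.02 0 0; 0 0 0.02 0 0; 0 0 0 0 0; 0 0 0 0 0"}}

```text
time_s: 8.9
eef_pos: [547.6, 220.3, 267.8]
tcp_rot: [-0.0, 0.777, 0.629, -0.0]
ft_force: [-0.5, 0.2, -4.2]
grip_width: 25.3
finger_force: 60.9
```

Call:
{"api": "play_rows", "payload": {"deltas": "0 0 0.015 0 0; 0 0 0.015 0 0; 0 0 0.015 0 0; 0 0 0.01 0 0; 0 0 0 0 0; 0 0 0 0 0; 0 0 0 0 0; 0 0 0 0 0"}}

```text
time_s: 9.57
eef_pos: [547.6, 220.3, 259.8]
tcp_rot: [-0.0, 0.777, 0.629, 0.0]
ft_force: [-0.1, 1.0, -5.6]
grip_width: 24.9
finger_force: 60.9
```

Threaded with no side force. Next I press onto the anvil in small steps.

Call:
{"api": "play_rows", "payload": {"deltas": "0 0 0.01 0 0; 0 0 0.01 0 0; 0 0 0.01 0 0; 0 0 0.01 0 0; 0 0 0.01 0 0; 0 0 0.01 0 0; 0 0 0 0 0; 0 0 0 0 0; 0 0 0 0 0; 0 0 0 0 0"}}

```text
time_s: 10.4
eef_pos: [547.7, 220.3, 251.0]
tcp_rot: [0.0, 0.777, 0.629, 0.0]
ft_force: [-3.3, 0.1, 4.2]
grip_width: 25.1
finger_force: 61.9
```

Call:
{"api": "play_rows", "payload": {"deltas": "0 0 0.01 0 0; 0 0 0.01 0 0; 0 0 0.01 0 0; 0 0 0 0 0; 0 0 0 0 0; 0 0 0 0 0; 0 0 0 0 0"}}

```text
time_s: 10.98
eef_pos: [547.7, 220.3, 246.5]
tcp_rot: [0.0, 0.777, 0.629, 0.0]
ft_force: [-3.2, -0.4, 4.8]
grip_width: 25.6
finger_force: 62.2
```

Call:
{"api": "play_rows", "payload": {"deltas": "0 0 0.007 0 0; 0 0 0.006 0 0; 0 0 0 0 0; 0 0 0 0 0; 0 0 0 0 0; 0 0 0 0 0"}}

```text
time_s: 11.48
eef_pos: [547.7, 220.3, 244.6]
tcp_rot: [0.0, 0.777, 0.629, 0.0]
ft_force: [-2.8, -1.1, 5.7]
grip_width: 25.4
finger_force: 62.2
```

Call:
{"api": "play_rows", "payload": {"deltas": "0 0 0.005 0 0; 0 0 0 0 0; 0 0 0 0 0; 0 0 0 0 0; 0 0 0 0 0"}}

```text
time_s: 11.9
eef_pos: [547.7, 220.3, 243.9]
tcp_rot: [0.0, 0.777, 0.629, 0.0]
ft_force: [-2.6, -0.9, 5.3]
grip_width: 25.0
finger_force: 62.2
```

Call:
{"api": "play_rows", "payload": {"deltas": "0 0 0.005 0 0; 0 0 0 0 0; 0 0 0 0 0; 0 0 0 0 0; 0 0 0 0 0"}}

```text
time_s: 12.32
eef_pos: [547.7, 220.3, 243.3]
tcp_rot: [0.0, 0.777, 0.629, 0.0]
ft_force: [-3.2, -0.4, 6.2]
grip_width: 25.4
finger_force: 62.2
```

Call:
{"api": "play_rows", "payload": {"deltas": "0 0 0.004 0 0; 0 0 0 0 0; 0 0 0 0 0; 0 0 0 0 0; 0 0 0 0 0"}}

```text
time_s: 12.73
eef_pos: [547.7, 220.3, 242.7]
tcp_rot: [0.0, 0.777, 0.629, 0.0]
ft_force: [-3.2, 0.2, 6.2]
grip_width: 25.6
finger_force: 62.2
```

Call:
{"api": "play_rows", "payload": {"deltas": "0 0 0.004 0 0; 0 0 0 0 0; 0 0 0 0 0; 0 0 0 0 0; 0 0 0 0 0"}}

```text
time_s: 13.15
eef_pos: [547.7, 220.3, 242.5]
tcp_rot: [0.0, 0.777, 0.629, 0.0]
ft_force: [-3.9, -1.5, 8.5]
grip_width: 25.3
finger_force: 62.6
```

Call:
{"api": "play_rows", "payload": {"deltas": "0 0 0.004 0 0; 0 0 0 0 0; 0 0 0 0 0; 0 0 0 0 0; 0 0 0 0 0"}}

```text
time_s: 13.57
eef_pos: [547.8, 220.3, 242.4]
tcp_rot: [0.0, 0.777, 0.629, 0.0]
ft_force: [-5.1, -2.2, 11.2]
grip_width: 25.0
finger_force: 63.1
```

Call:
{"api": "play_rows", "payload": {"deltas": "0 0 0.004 0 0; 0 0 0.004 0 0; 0 0 0 0 0; 0 0 0 0 0; 0 0 0 0 0; 0 0 0 0 0; 0 0 0 0 0; 0 0 0 0 0"}}

```text
time_s: 14.23
eef_pos: [547.8, 220.3, 242.4]
tcp_rot: [0.0, 0.777, 0.629, -0.0]
ft_force: [-7.6, -2.1, 17.8]
grip_width: 25.4
finger_force: 63.9
```

```bash
python3 - <<'E'
from h import *
d=grab('scene'); s=ctrl.state(); print(s['eef_pos'],s['tcp_rot'],s['ft_force'],s['ft_torque'],s['finger_force'],abs(s['qd']).max())
save(cv2.resize(d['img'][180:330,290:440],(600,600),interpolation=2),'end.png')
E
```

```text
[547.78759202 220.31614583 242.43378354] [ 1.08201990e-04  7.77118416e-01  6.29354396e-01 -2.65806477e-05] [-8.31367744 -1.86060963 17.31696621] [-0.41949587  1.45474842  0.02563821] 63.910038471221924 0.001990112294271232
```

View pics/end.png

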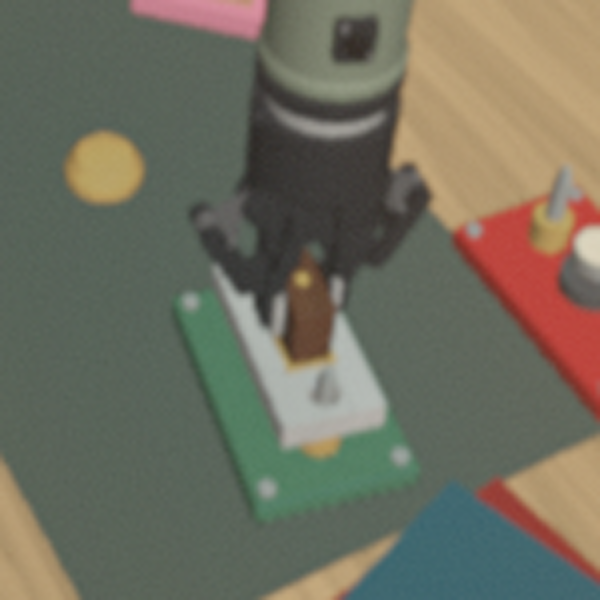

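The end view shows the shoe on the collar, with the peg standing up through the front hole at (325,388). TCP height has stopped changing, and collar force works out at about 11 N (17.5 N on the tool, plus 4.5 N head weight, minus 11 N spring). I'll hand it in.

```bash
python3 -c "
from plant import job
print(job.finish_job())"
```

```text
the job is handed in; nothing more can be done
None
```

I threaded the die head onto both pegs of the green press and handed the job in with the arm still pressing it flat on the collars at about 11 N (estimated from the wrist force); the hand-in returned no verdict.

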